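# Clean the backplane, dock the chassis and load its modules

### The job

Slide the empty olive chassis along the bench, without lifting it, until it sits squarely within the yellow marks in front of the cleaner canister, then press the canister's red cap down for a moment and let it spring back, so the bare backplane gets a squirt (never squirt with the chassis elsewhere or with a module in it). Then slide the chassis into the white outline of the test spot, squarely, and push every module waiting in the blue rack fully home in the chassis slot of its own colour. The chassis must end inside the outline, with everything released, and leave the test lever and the amber cap alone.

Things in the scene. Friction and masses are not known exactly. Their poses are not given: they have to be found in the camera images.
- chassis: Loose olive open-topped card chassis, 188 (x) x 120 (y) x 84 mm tall, 0.6 kg; origin: centre of underside. Plain upright outer walls, fit to push on. Four vertical slots open upward, 44 mm apart along x, each 19 mm wide (x), 104 long (y), between guide ribs at both y sides (lead-in peaks 69 mm above bench). From -x to +x: red, yellow, green, blue, shown by tabs on the wall tops
- slot_red (a point): Centre of the chassis floor in the red slot, 6 mm above the chassis underside, at chassis x = -66 mm, y = 0; where the origin of the red module sits when that module is fully home; axes as the chassis
- slot_yellow (a point): Centre of the chassis floor in the yellow slot, 6 mm above the chassis underside, at chassis x = -22 mm, y = 0; where the origin of the yellow module sits when that module is fully home; axes as the chassis
- slot_green (a point): Centre of the chassis floor in the green slot, 6 mm above the chassis underside, at chassis x = 22 mm, y = 0; where the origin of the green module sits when that module is fully home; axes as the chassis
- slot_blue (a point): Centre of the chassis floor in the blue slot, 6 mm above the chassis underside, at chassis x = 66 mm, y = 0; where the origin of the blue module sits when that module is fully home; axes as the chassis
- module_red: Loose plug-in module with a red pull handle, may be absent: aluminium slab 16 mm thick (x), 100 long (y), 80 tall, 0.12 kg; origin: centre of underside, z up. Handle centred on top: 10 mm thick (x), 40 long (y), 28 tall, its top 108 mm above the origin. Goes in either way round. Starts upright in a bay of the rack
- module_yellow: Loose plug-in module with a yellow pull handle, may be absent: aluminium slab 16 mm thick (x), 100 long (y), 80 tall, 0.12 kg; origin: centre of underside, z up. Handle centred on top: 10 mm thick (x), 40 long (y), 28 tall, its top 108 mm above the origin. Goes in either way round. Starts upright in a bay of the rack
- module_green: Loose plug-in module with a green pull handle, may be absent: aluminium slab 16 mm thick (x), 100 long (y), 80 tall, 0.12 kg; origin: centre of underside, z up. Handle centred on top: 10 mm thick (x), 40 long (y), 28 tall, its top 108 mm above the origin. Goes in either way round. Starts upright in a bay of the rack
- module_blue: Loose plug-in module with a blue pull handle, may be absent: aluminium slab 16 mm thick (x), 100 long (y), 80 tall, 0.12 kg; origin: centre of underside, z up. Handle centred on top: 10 mm thick (x), 40 long (y), 28 tall, its top 108 mm above the origin. Goes in either way round. Starts upright in a bay of the rack
- rack: Fixed dark-blue waiting rack, 196 (x) x 124 (y) x 44 mm; origin at the centre of its underside. Four bays 44 mm apart along its x (x = -66, -22, 22, 66 mm) hold modules upright with 2 mm play each side; floor 8 mm above the bench. Length of the bays along its y
- cleaner: Fixed contact-cleaner station: white 52 mm diameter canister with blue band in a steel bracket, standing at x = +150 mm in this frame, and four yellow corner marks on the bench. Origin on the bench at the centre of the marks; the canister's near side is at x = +124 mm
- spray_spot (a point): Point on the bench at the centre of the yellow corner marks in front of the nozzle, the spot where the chassis centre belongs for the squirt; axes as the station, chassis x to lie along x (marks frame 188 x 124 mm)
- nozzle_cap (a joint): Travel of the red sprung nozzle cap of the canister, m: 0 up (at rest), 0.008 fully down. It starts to yield at about 2 N, fully down takes about 5.5 N, and it springs back
- cap_top (a point): Centre of the flat top of the red cap (34 mm diameter), about 194 mm above the bench when up; press straight down here
- test_spot: White rectangular outline painted on the bench around a green field, 192 x 124 mm inside the line, the test station spot; origin at its centre on the bench, chassis x to lie along its x
- lever_ball (a point): Centre of the black 36 mm ball grip of the long steel test-cam lever standing beyond the test spot, about 245 mm above the bench; leave alone
- amber_cap: Loose amber glass annunciator cap on a brass ring, 60 mm diameter, 40 mm tall, origin at the centre of its underside; leave alone
Things that resemble listed ones, but are neither listed nor needed, are in the scene too. Leave any pink or purple look-alike of the module_yellow alone.

How it is judged:
On the way, in this order (a step that is already met when the one before it is completed fails the run):
1. the chassis sits within the yellow marks in front of the nozzle (horizontal distance between chassis and spray_spot below 0.03 m and angle between the x axis of chassis and the x axis of spray_spot, either way round below 0.25 rad and height (world z) of chassis below 0.01 m), for 0.2 s.
2. the nozzle cap is pressed down with the chassis there (all of step 1 and value of joint nozzle_cap above 0.005 m), for 0.1 s.
3. the cap is let go, and the chassis sits within the outline of the test spot (value of joint nozzle_cap below 0.002 m and horizontal distance between chassis and test_spot below 0.025 m and angle between the x axis of chassis and the x axis of test_spot, either way round below 0.17 rad), for 0.2 s.
At the end, for the whole second after the job is handed in: Chassis flat and at rest, centre within 25 mm of the test spot centre and within 10 degrees of square to it; nozzle cap up; every module present fully home (origin within 8 mm of the floor centre of its own colour's slot), upright and at rest (all of step 3 and height (world z) of chassis below 0.01 m and linear speed of each of chassis, module_red, module_yellow, module_green, module_blue below 0.02 m/s and distance between module_red and slot_red below 0.008 m and distance between module_yellow and slot_yellow below 0.008 m and distance between module_green and slot_green below 0.008 m and distance between module_blue and slot_blue below 0.008 m and angle between each of module_red, module_yellow, module_green, module_blue's own z axis and vertical below 0.1 rad); the robot touches nothing.
It fails at once if the chassis is lifted more than 30 mm off the bench or tipped (height (world z) of chassis above 0.03 m or angle between chassis's own z axis and vertical above 0.5 rad).
It fails at once if the cap is pressed with the chassis well away from the yellow marks (over 100 mm) or with a module in the chassis (value of joint nozzle_cap above 0.004 m and (horizontal distance between chassis and spray_spot above 0.1 m or horizontal distance between any of module_red, module_yellow, module_green, module_blue and chassis below 0.09 m)).
It fails at once if the test lever or the amber cap is moved more than 20 mm (distance of any of lever_ball, amber_cap from where it was at the start of the episode above 0.02 m).
Of module_red, module_yellow, module_green, module_blue only 2 to 4 are there at a start; the rules pass over those that are not, and their reading is None.
At some moment in a run one of chassis may be knocked a few centimetres aside while the robot is not near it.
It also fails if it takes over 210 s, if anything falls off the work surface, if the arm or the gripper's body presses on something with over 40 N, if the wrist force passes 120 N, or if a joint passes its speed limit or range.

### The arm

A 6-joint arm with a two-finger parallel gripper is mounted at the origin on the work surface. World frame = base frame: x ahead of the robot, y to its left, z up, the work surface at z = 0. Lengths are in m, angles in rad, forces in N, time in s.
With the tool pointing down it reaches from about 0.225 to 0.875 m from the base axis. Payload 3.4 kg.
Tool frame: the origin (TCP) lies on the mounting face of the last link; the fingertips stand 173 mm ahead of it and the grasp point (between the pads) lies 155 mm ahead of it; z points along the fingers, y is the line along which they close (so a half turn about z gives the same grasp; the last joint's range is limited). The gripper opens to 85 mm and grips with 20 to 120 N. Pads are 22 mm wide; open, the fingers measure 114 mm over their backs; the gripper's body (76 mm by 85 mm) begins 54 mm behind the grasp point. The pads swing forward as they close: fully open they stand 13 mm farther back than shut.
Start: joints at [-1.384, 0.276, 1.505, -0, 1.361, -0.121], TCP at [0.174, -0.548, 0.405] pointing down, gripper open.
Joint ranges: [-2.89, 2.89], [-0.75, 2.08], [0.22, 2.7], [-1.18, 4.32], [0.11, 2.71], [-2.7, 2.7]. Speed limits (rad/s): [2.57, 2.57, 3.14, 3.14, 3.14, 3.14].

### API

Orientations are given as a unit quaternion [w, x, y, z].
In Python, from rig import manip gives the robot as it stands.
- The arm moves only by the tool carry_out, never from a script. Its arguments are lists of equal length, an entry for each row: "linear": the shift along the world's x, y, z each as a share of 500 mm, from -1 to 1, a list of three; "angular": the turn, a rotation vector about the world's x, y, z each as a share of 0.08 rad, from -1 to 1, a list of three; "hand": the opening, from 0 (shut) to 1 (fully open). In form: {"linear": [[x, y, z], ...], "angular": [[rx, ry, rz], ...], "hand": [hand, ...]}. A call has 1 to 8 rows; each row shifts and turns the commanded pose from where the row before left it; what a row does not reach is not made up. A row lasts 1/12 s, in which the tool goes at most 41.7 mm and 7.16 degrees, less where a joint would pass 70% of its speed; a pose out of reach is approached as far as the arm can. A call with a number of a shift or a turn outside -1 to 1 is refused whole. A call with a gripper value outside its range is refused whole. The fingers move at their own pace and stop on an object; "force" is the grip in N (left out, the last holds). Time passes only in rows, so rows that do not move let the fingers close. It gives the time, the measured TCP pose, the force, the opening and the grip force at its end, in the units of the state.
- manip.get_state(): the state, without advancing time (a new reading comes with each control period).
- manip.get_image(name): name is "side" or "top"; returns the picture (420x560x3 uint8, red, green, blue); there is no depth.
- manip.camera_params(name): a dict with "fx", "fy", "cx", "cy" (pixels), "view" (4x4, takes a point from world to camera coordinates). Camera axes: x right, y down, z forward; pixel columns grow to the right and rows downward; lengths in m; the calibration is good to about 2 mm. A picture is of the moment at which its call begins. camera_params takes no time and is no camera call.
- manip.sign_off(): hands the job in; it is judged then, once.
The state is a dict: "clock": time; "qpos": joint angles; "qd": joint speeds; "effort": joint torques, N m; "position": TCP position; "ee_rot": TCP orientation; "contact_force": force on the tool from outside, world axes, zero at the start; "moment": the same for the moment, N m; "width": finger opening in m; "gripper_force": force on a finger pad.
Only numpy, scipy, OpenCV 4.12 (cv2) and the standard library are available. Lean on these libraries where they do the work, as an engineer would, in place of code of your own. Each camera call takes 0.05 s, during which the arm holds its last target. There are 200 camera calls.

## Working session

There is one attempt and no reset: what is moved stays moved. The work goes in short steps, Python scripts to look and compute and a tool call to move; the robot and the scene stay as the last step left them, time stands still between calls to the robot, and variables do not carry over. Pictures are saved under pics/ and viewed, at most 14 in all, crops included, and the job is handed in when it is done.

Besides the shell and the picture viewer there is one more tool, called after ">>>" as name(argument=value, ...) on one line, values as JSON. carry_out: Moves the arm, as the interface text tells. Its arguments: {"type":"object","properties":{"linear":{"type":"array"},"angular":{"type":"array"},"hand":{"type":"array"},"force":{"type":"number"}},"required":["linear","angular","hand"]}

```bash
ls; mkdir -p pics; cat > h.py <<'E'
import numpy as np, cv2
from rig import manip
def snap(name,fn,crop=None,scale=1):
    im=manip.get_image(name)
    np.save('/tmp/'+name+'.npy',im)
    save(im,fn,crop,scale); return im
def save(im,fn,crop=None,scale=1):
    if crop: x0,y0,x1,y1=crop; im=im[y0:y1,x0:x1]
    im=cv2.resize(im,None,fx=scale,fy=scale,interpolation=cv2.INTER_CUBIC)
    cv2.imwrite('pics/'+fn,im[...,::-1])
def px2w(name,u,v,z):
    p=manip.camera_params(name); V=np.array(p['view']); R,t=V[:3,:3],V[:3,3]
    d=R.T@np.array([(u-p['cx'])/p['fx'],(v-p['cy'])/p['fy'],1.]); c=-R.T@t
    return c+d*(z-c[2])/d[2]
def w2px(name,P):
    p=manip.camera_params(name); V=np.array(p['view']); q=V[:3,:3]@np.array(P)+V[:3,3]
    return np.array([p['fx']*q[0]/q[2]+p['cx'],p['fy']*q[1]/q[2]+p['cy']])
def st():
    s=manip.get_state(); print({k:np.round(s[k],3).tolist() for k in ('clock','position','ee_rot','contact_force','width','gripper_force','qpos')})
E
python3 - <<'E'
from h import *
snap('top','t0.png',None,1.42);snap('side','s0.png',None,1.42)
for n in('top','side'):
    p=manip.camera_params(n);V=np.array(p['view']);print(n,p['fx'],p['cx'],p['cy'],-V[:3,:3].T@V[:3,3],V[2,:3])
st()
E
```

```text
pics
top 466.3855050572298 285.27634716270325 210.72838447877226 [0.42073942 0.08469482 1.58304638] [ 0.11493169 -0.01969353 -0.99317817]
side 394.957031670523 276.1687136743585 214.9074014753006 [0.51185469 0.93423283 0.7066248 ] [ 0.06430433 -0.8335732  -0.54865351]
{'clock': 0.1, 'position': [0.174, -0.548, 0.404], 'ee_rot': [-0.001, 0.988, 0.153, -0.0], 'contact_force': [-0.538, 0.198, 0.806], 'width': 0.086, 'gripper_force': 0.0, 'qpos': [-1.384, 0.277, 1.506, 0.0, 1.361, -0.121]}
```

View pics/t0.png

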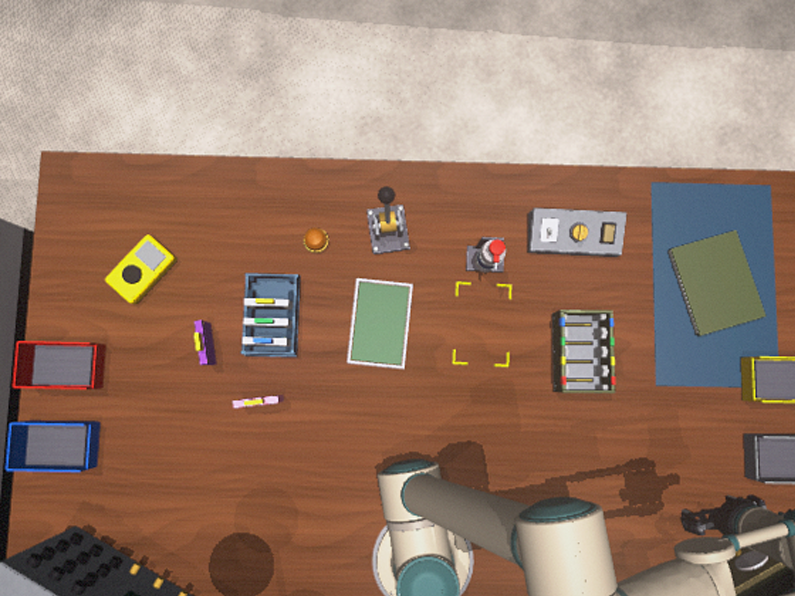

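View pics/s0.png

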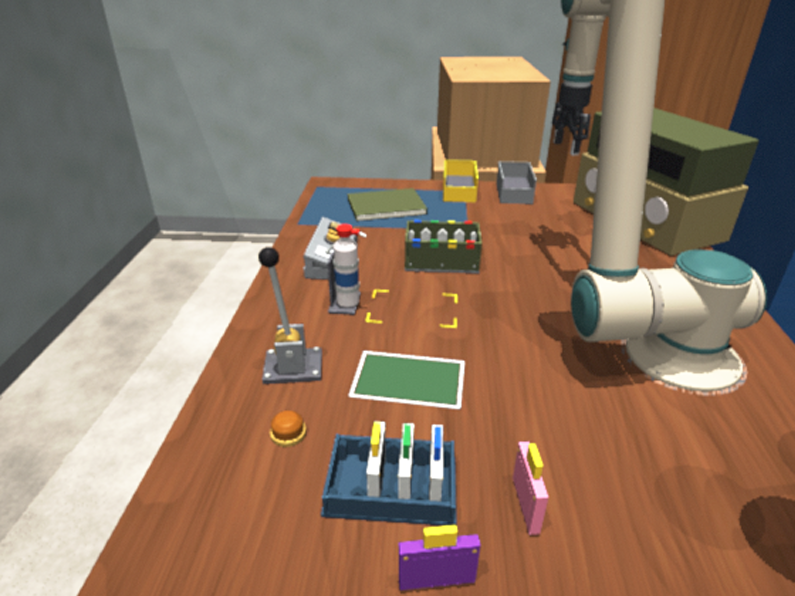

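The top view has world +x up and +y left. The rack is at about (271,315), holding yellow, green and blue modules. The outline is at (380,323), the marks at (482,325) and the chassis at (585,350), with its red end toward the robot. I'll measure on enlarged crops.

```bash
python3 - <<'E'
from h import *
im=np.load('/tmp/top.npy')
save(im,'c1.png',(310,160,440,280),5); save(im,'c2.png',(165,185,295,265),6)
E
```

```text
(no output)
```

View pics/c1.png

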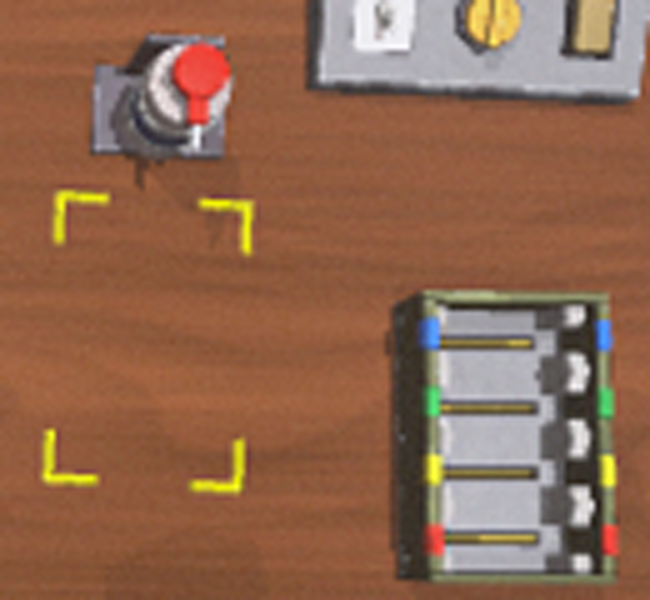

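View pics/c2.png

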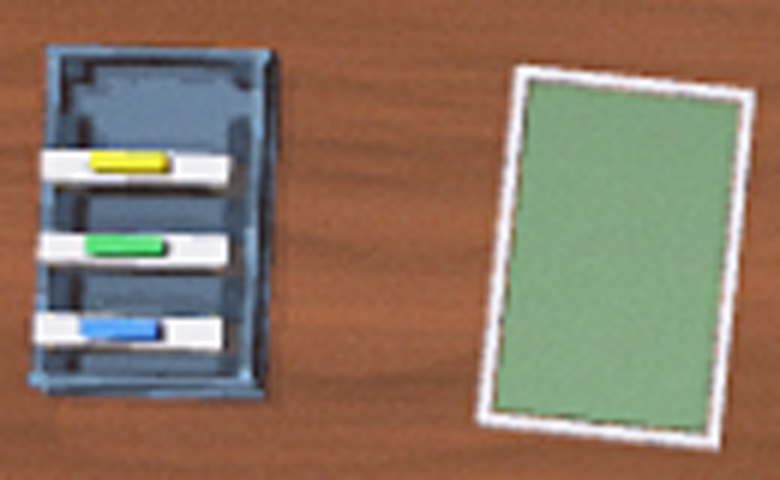

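Crop c1 shows the mark corners at (55,193), (252,202), (243,491) and (43,480), and the cap at (202,70). The chassis top corners are at (427,292), (608,295), (615,578) and (433,580). Crop c2 shows the handle tops at (128,158), (124,242) and (119,326), and the outline's inner corners at (528,80), (742,97), (707,436) and (494,412).

```bash
python3 - <<'E'
from h import *
def f(x,y,s,o,z): return px2w('top',(x+.5)/s-.5+o[0],(y+.5)/s-.5+o[1],z)[:2]
def quad(n,P,s,o,z):  # TL TR BR BL ; image up = +x
    W=np.array([f(*p,s,o,z) for p in P]); c=W.mean(0)
    ax=(W[0]+W[1]-W[2]-W[3])/2; ay=(W[0]+W[3]-W[1]-W[2])/2
    print(n,'c',c.round(4),'len',np.linalg.norm(ax).round(4),np.linalg.norm(ay).round(4),'yaw',np.arctan2(ax[1],ax[0]).round(4),(np.arctan2(-ay[0],ay[1])).round(4))
o1=(310,160);o2=(165,185)
quad('marks',[(55,193),(252,202),(243,491),(43,480)],5,o1,0)
quad('chassis',[(427,292),(608,295),(615,578),(433,580)],5,o1,.084)
for n,p in dict(bl=(430,334),br=(604,334),rl=(435,540),rr=(611,540)).items(): print(n,f(*p,5,o1,.084).round(4))
print('cap',f(202,70,5,o1,.194))
quad('test',[(528,80),(742,97),(707,436),(494,412)],6,o2,0)
for n,p in dict(y=(128,158),g=(124,242),b=(119,326)).items(): print(n,f(*p,6,o2,.116).round(4))
quad('rack',[(48,48),(272,50),(262,390),(35,383)],6,o2,.044)
for n,P in dict(amber=(316,238),lev=(388,235)).items(): print(n,px2w('top',P[0]/1.42,P[1]/1.42,.03)[:2])
E
```

```text
marks c [ 0.5498 -0.1321] len 0.1973 0.1359 yaw -0.0297 -0.0285
chassis c [ 0.4869 -0.362 ] len 0.1839 0.1179 yaw 0.0113 0.018
bl [ 0.5512 -0.3036]
br [ 0.5537 -0.4172]
rl [ 0.4187 -0.3059]
rr [ 0.4209 -0.4196]
cap [ 0.69937127 -0.13707446]
test c [0.5465 0.1124] len 0.1916 0.1215 yaw -0.0778 -0.0739
y [0.5828 0.3688]
g [0.5385 0.3689]
b [0.4946 0.3695]
rack c [0.5587 0.3668] len 0.1864 0.1235 yaw 0.0095 0.0022
amber [0.74230116 0.26882386]
lev [0.75381403 0.09778438]
```

>>> carry_out(linear=[[0.028,0.023,0],[0.028,0.023,0],[0.028,0.023,0],[0.028,0.023,0],[0.028,0.023,0],[0.028,0.023,0],[0.028,0.023,0],[0.028,0.023,0]], angular=[[0,0,1],[0,0,1],[0,0,1],[0,0,1],[0,0,1],[0,0,1],[0,0,1],[0,0,1]], hand=[1,1,1,1,1,1,1,1])

```text
clock: 0.77
position: [0.2868, -0.4552, 0.4043]
ee_rot: [-0.0, 0.889, 0.458, 0.0]
contact_force: [-0.8, -0.2, -0.6]
width: 0.0855
gripper_force: 0.0
```

>>> carry_out(linear=[[0.028,0.023,0],[0.028,0.023,0],[0.028,0.023,0],[0.028,0.023,0],[0.028,0.023,0],[0.028,0.023,0],[0.028,0.023,0],[0.028,0.023,0]], angular=[[0,0,1],[0,0,1],[0,0,1],[0,0,1],[0,0,1],[0,0,1],[0,0,1],[0,0,1]], hand=[1,1,1,1,1,1,1,1])

```text
clock: 1.43
position: [0.3987, -0.3632, 0.4042]
ee_rot: [-0.0, 0.7, 0.714, 0.0]
contact_force: [0.0, -0.3, 0.1]
width: 0.0852
gripper_force: 0.0
```

>>> carry_out(linear=[[-0.006,0,-0.07],[0,0,-0.07],[0,0,-0.07],[0,0,-0.06],[0,0,-0.05],[0,0,-0.03],[0,0,-0.02],[0,0,-0.008]], angular=[[0,0,0],[0,0,0],[0,0,0],[0,0,0],[0,0,0],[0,0,0],[0,0,0],[0,0,0]], hand=[1,1,1,1,1,1,1,1])

```text
clock: 2.1
position: [0.3948, -0.3636, 0.214]
ee_rot: [-0.002, 0.701, 0.713, 0.0]
contact_force: [-0.7, 0.6, 0.2]
width: 0.0851
gripper_force: 0.0
```

>>> carry_out(linear=[[0,0,0],[0,0,0],[0,0,0],[0,0,0],[0,0,0],[0,0,0],[0,0,0],[0,0,0]], angular=[[0,0,0],[0,0,0],[0,0,0],[0,0,0],[0,0,0],[0,0,0],[0,0,0],[0,0,0]], hand=[0.5,0.4,0.3,0.2,0.1,0,0,0], force=60)

```text
clock: 2.77
position: [0.3952, -0.3642, 0.2164]
ee_rot: [0.001, 0.701, 0.713, -0.0]
contact_force: [-1.3, -0.4, 4.0]
width: 0.0048
gripper_force: 59.5
```

```bash
python3 - <<'E'
from h import *
st()
im=snap('top','t1.png',(300,170,440,290),5);snap('side','s1.png',(230,100,430,250),4)
E
```

```text
{'clock': 2.767, 'position': [0.395, -0.364, 0.216], 'ee_rot': [0.001, 0.701, 0.713, -0.0], 'contact_force': [-1.271, -0.404, 3.961], 'width': 0.005, 'gripper_force': 59.527, 'qpos': [-0.874, 0.395, 1.852, -0.0, 0.894, -0.891]}
```

View pics/s1.png

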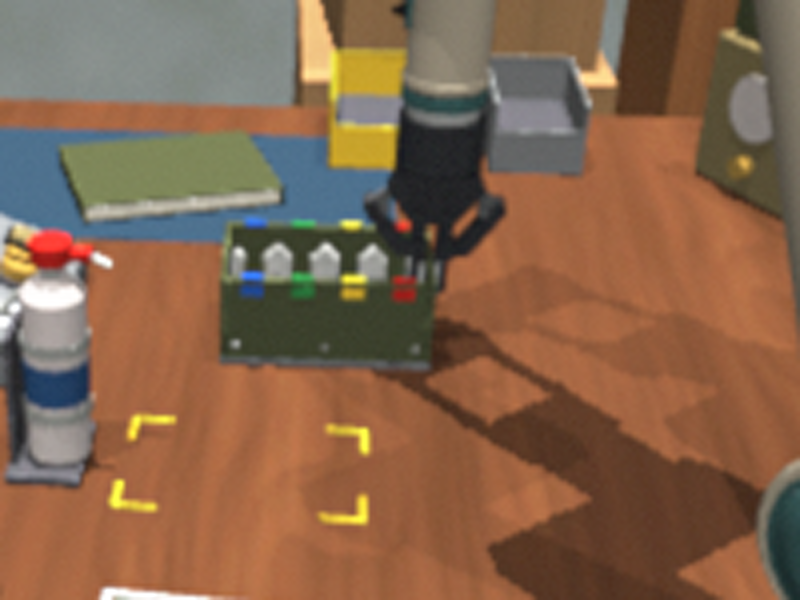

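The side crop shows the fingers pinching the red-end wall, with a 5 mm opening and 60 N grip, and the chassis flat on the bench. I'll drag it to the marks.

>>> carry_out(linear=[[0.004,0.015,0],[0.008,0.03,0],[0.008,0.03,0],[0.008,0.03,0],[0.008,0.03,0],[0.008,0.03,0],[0.008,0.03,0],[0.008,0.03,0]], angular=[[0,0,0],[0,0,-0.04],[0,0,-0.04],[0,0,-0.04],[0,0,-0.04],[0,0,-0.04],[0,0,-0.04],[0,0,-0.04]], hand=[0,0,0,0,0,0,0,0])

```text
clock: 3.53
position: [0.4258, -0.2519, 0.2164]
ee_rot: [0.002, 0.709, 0.705, -0.0]
contact_force: [-1.1, -4.2, 3.3]
width: 0.0052
gripper_force: 59.4
```

>>> carry_out(linear=[[0.008,0.03,0],[0.008,0.03,0],[0.008,0.03,0],[0.008,0.03,0],[0.008,0.03,0],[0.008,0.03,0],[0.008,0.03,0],[0.008,0.03,0]], angular=[[0,0,-0.04],[0,0,-0.04],[0,0,-0.04],[0,0,-0.04],[0,0,-0.04],[0,0,-0.04],[0,0,-0.02],[0,0,0]], hand=[0,0,0,0,0,0,0,0])

```text
clock: 4.2
position: [0.4578, -0.1317, 0.2164]
ee_rot: [0.002, 0.716, 0.698, -0.0]
contact_force: [-1.1, -3.6, 4.2]
width: 0.0056
gripper_force: 59.6
```

>>> carry_out(linear=[[0,0.005,0],[0,0,0],[0,0,0]], angular=[[0,0,0],[0,0,0],[0,0,0]], hand=[0,0,0])

```text
clock: 4.45
position: [0.458, -0.1286, 0.2164]
ee_rot: [0.001, 0.716, 0.698, 0.001]
contact_force: [3.3, 3.7, 6.4]
width: 0.0054
gripper_force: 59.9
```

```bash
python3 - <<'E'
from h import *
st()
snap('top','t2.png',(290,150,420,270),5)
E
```

```text
{'clock': 4.45, 'position': [0.458, -0.129, 0.216], 'ee_rot': [0.001, 0.716, 0.698, 0.001], 'contact_force': [3.295, 3.673, 6.443], 'width': 0.005, 'gripper_force': 59.916, 'qpos': [-0.421, 0.32, 1.985, 0.003, 0.834, -0.397]}
```

View pics/t2.png

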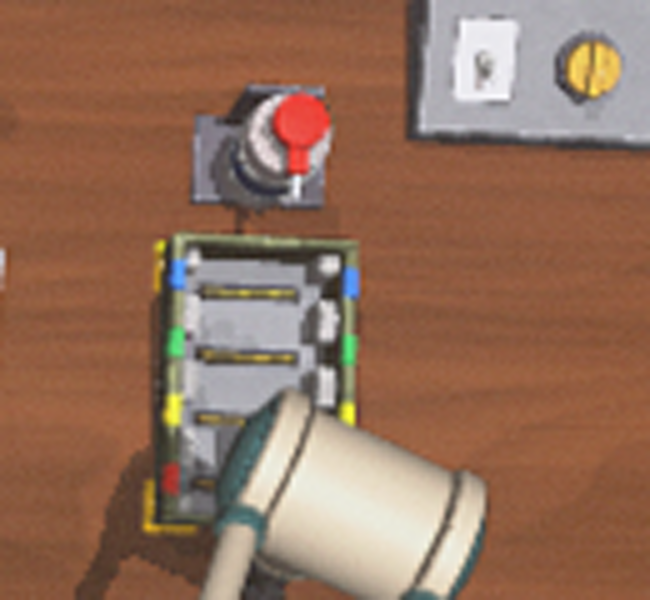

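The chassis sits within the marks: the blue tabs are at (178,273) and (350,283), and the yellow marks show evenly at its left edge. I'll release, rise and check before pressing.

>>> carry_out(linear=[[0,0,0],[0,0,0],[0,0,0],[0,0,0.07],[0,0,0.08],[0,0,0.08],[0,0,0.08],[0,0,0.08]], angular=[[0,0,0],[0,0,0],[0,0,0],[0,0,0],[0,0,0],[0,0,0],[0,0,0],[0,0,0]], hand=[0.3,0.5,0.5,0.5,0.5,0.3,0,0])

```text
clock: 5.17
position: [0.4565, -0.129, 0.4122]
ee_rot: [-0.001, 0.716, 0.698, -0.0]
contact_force: [0.8, 0.3, -0.0]
width: 0.0067
gripper_force: 0.0
```

>>> carry_out(linear=[[0.06,-0.003,0],[0.08,-0.003,0],[0.08,-0.003,0],[0.08,-0.003,0],[0.08,-0.003,0],[0.06,-0.002,0],[0.043,0,0],[0,0,0]], angular=[[0,0,0],[0,0,0],[0,0,0],[0,0,0],[0,0,0],[0,0,0],[0,0,0],[0,0,0]], hand=[0,0,0,0,0,0,0,0])

```text
clock: 5.83
position: [0.7024, -0.138, 0.4079]
ee_rot: [-0.0, 0.716, 0.698, 0.0]
contact_force: [1.1, 0.4, -0.1]
width: -0.0003
gripper_force: 0.0
```

```bash
python3 - <<'E'
from h import *
st()
snap('side','s2.png',(210,130,360,250),5)
E
```

```text
{'clock': 5.833, 'position': [0.702, -0.138, 0.408], 'ee_rot': [-0.0, 0.716, 0.698, 0.0], 'contact_force': [1.077, 0.352, -0.073], 'width': -0.0, 'gripper_force': 0.0, 'qpos': [-0.291, 0.492, 1.157, 0.001, 1.493, -0.266]}
```

View pics/s2.png

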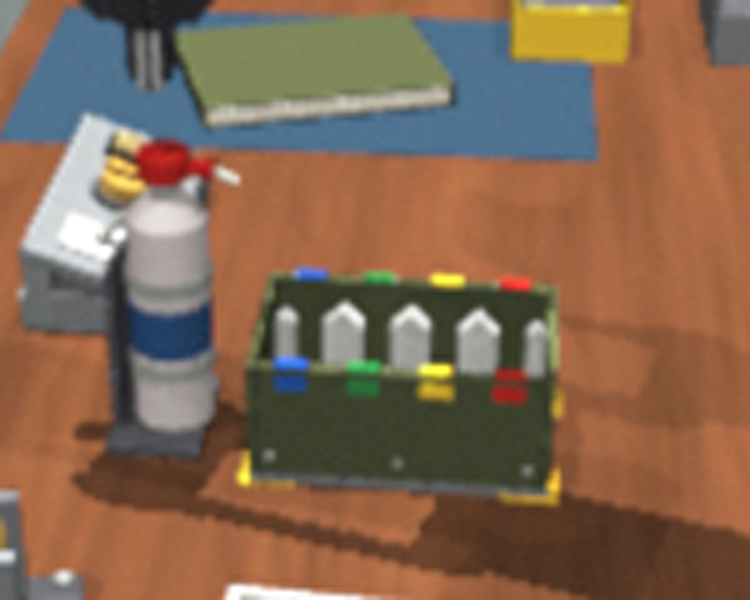

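The fingertips are over the cap area, and the chassis is square within the marks, with yellow corners at (245,470) and (550,490). I'll press the cap.

>>> carry_out(linear=[[-0.005,0.002,-0.05],[0,0,-0.02],[0,0,-0.012],[0,0,-0.006],[0,0,-0.006],[0,0,0],[0,0,0]], angular=[[0,0,0],[0,0,0],[0,0,0],[0,0,0],[0,0,0],[0,0,0],[0,0,0]], hand=[0,0,0,0,0,0,0])

```text
clock: 6.47
position: [0.696, -0.1366, 0.365]
ee_rot: [0.001, 0.716, 0.698, 0.0]
contact_force: [-2.4, 0.2, 3.3]
width: -0.0001
gripper_force: 1.4
```

>>> carry_out(linear=[[0.004,0,-0.006],[0,0,-0.004],[0,0,0],[0,0,0],[0,0,0]], angular=[[0,0,0],[0,0,0],[0,0,0],[0,0,0],[0,0,0]], hand=[0,0,0,0,0])

```text
clock: 6.88
position: [0.6985, -0.1367, 0.3596]
ee_rot: [0.001, 0.716, 0.698, 0.0]
contact_force: [-1.9, -0.0, 4.8]
width: -0.0003
gripper_force: 2.6
```

>>> carry_out(linear=[[0,0,-0.004],[0,0,-0.002],[0,0,0],[0,0,0],[0,0,0]], angular=[[0,0,0],[0,0,0],[0,0,0],[0,0,0],[0,0,0]], hand=[0,0,0,0,0])

```text
clock: 7.3
position: [0.6982, -0.1366, 0.3594]
ee_rot: [0.002, 0.716, 0.698, 0.001]
contact_force: [-4.9, 1.1, 13.9]
width: 0.0002
gripper_force: 7.0
```

The cap bottomed out at 14 N. I'll lift off and return above the wall.

>>> carry_out(linear=[[0,0,0.04],[0,0,0.06],[-0.06,0.002,0.01],[-0.08,0.003,0],[-0.08,0.003,0],[-0.08,0.003,0],[-0.08,0.003,0],[-0.08,0.002,0]], angular=[[0,0,0],[0,0,0],[0,0,0],[0,0,0],[0,0,0],[0,0,0],[0,0,0],[0,0,0]], hand=[0,0,0,0,0,0.5,1,1])

```text
clock: 7.97
position: [0.4667, -0.1282, 0.4102]
ee_rot: [0.0, 0.716, 0.698, 0.0]
contact_force: [0.5, -0.3, 0.8]
width: 0.036
gripper_force: 0.0
```

>>> carry_out(linear=[[-0.02,0,0],[0,0,0],[0,0,0]], angular=[[0,0,0],[0,0,0],[0,0,0]], hand=[1,1,1])

```text
clock: 8.22
position: [0.4587, -0.1287, 0.4112]
ee_rot: [0.001, 0.717, 0.698, 0.001]
contact_force: [0.4, -0.6, 0.0]
width: 0.0721
gripper_force: 0.0
```

```bash
python3 - <<'E'
from h import *
st()
a=np.load('/tmp/side.npy').astype(int)
b=snap('side','s3.png',(210,130,360,250),5).astype(int)
# did chassis (front wall bottom edge region) shift?
r=np.abs(a-b).mean(2)[205:232,255:325]; print('diff chassis front',r.mean(),r.max())
s3=snap('top','t3.png',(290,150,420,270),5)
E
```

```text
{'clock': 8.217, 'position': [0.459, -0.129, 0.411], 'ee_rot': [0.001, 0.717, 0.698, 0.001], 'contact_force': [0.376, -0.558, 0.012], 'width': 0.072, 'gripper_force': 0.0, 'qpos': [-0.42, 0.121, 1.691, 0.001, 1.325, -0.393]}
diff chassis front 5.504409171075838 64.66666666666667
```

```bash
cat >> h.py <<'E'
def tmatch(fa,b,box,pad=30):
    x0,y0,x1,y1=box; t=fa[y0:y1,x0:x1]; w=b[y0-pad:y1+pad,x0-pad:x1+pad]
    r=cv2.matchTemplate(w,t,cv2.TM_CCOEFF_NORMED); _,m,_,l=cv2.minMaxLoc(r); return m,(l[0]-pad,l[1]-pad)
E
python3 - <<'E'
from h import *
a=cv2.imread('pics/s2.png');b=cv2.imread('pics/s3.png')
print(tmatch(a,b,(240,350,560,510)))
print(tmatch(a,b,(120,130,220,250)))
E
```

```text
(0.9669960141181946, (0, 0))
(0.9313213229179382, (0, 0))
```

>>> carry_out(linear=[[0,0,-0.08],[0,0,-0.08],[0,0,-0.08],[0,0,-0.06],[0,0,-0.05],[0,0,-0.03],[0,0,-0.01],[0,0,0]], angular=[[0,0,0],[0,0,0],[0,0,0],[0,0,0],[0,0,0],[0,0,0],[0,0,0],[0,0,0]], hand=[1,1,1,1,1,1,1,1])

```text
clock: 8.98
position: [0.4592, -0.1286, 0.214]
ee_rot: [-0.001, 0.716, 0.698, -0.0]
contact_force: [-0.1, 0.3, 0.4]
width: 0.0855
gripper_force: 0.0
```

>>> carry_out(linear=[[0,0,0],[0,0,0],[0,0,0],[0,0,0],[0,0,0],[0,0,0],[0,0,0],[0,0,0]], angular=[[0,0,0],[0,0,0],[0,0,0],[0,0,0],[0,0,0],[0,0,0],[0,0,0],[0,0,0]], hand=[0.5,0.4,0.3,0.2,0.1,0,0,0], force=60)

```text
clock: 9.65
position: [0.4583, -0.1286, 0.2163]
ee_rot: [0.0, 0.716, 0.698, 0.0]
contact_force: [-0.5, -0.0, 4.5]
width: 0.0054
gripper_force: 59.6
```

>>> carry_out(linear=[[0,0.015,0],[-0.0005,0.03,0],[-0.0005,0.032,0],[-0.0005,0.032,0],[-0.0005,0.032,0],[-0.0005,0.032,0],[-0.0005,0.032,0],[-0.0005,0.032,0]], angular=[[0,0,0],[0,0,-0.045],[0,0,-0.045],[0,0,-0.045],[0,0,-0.045],[0,0,-0.045],[0,0,-0.045],[0,0,-0.045]], hand=[0,0,0,0,0,0,0,0])

```text
clock: 10.32
position: [0.457, -0.0097, 0.2163]
ee_rot: [0.001, 0.725, 0.689, 0.0]
contact_force: [0.5, -4.3, 4.4]
width: 0.0053
gripper_force: 59.6
```

>>> carry_out(linear=[[-0.0005,0.032,0],[-0.0005,0.032,0],[-0.0005,0.032,0],[-0.0005,0.032,0],[-0.0005,0.032,0],[0,0.032,0],[0,0.032,0],[0,0.02,0]], angular=[[0,0,-0.045],[0,0,-0.045],[0,0,-0.045],[0,0,-0.045],[0,0,-0.045],[0,0,-0.045],[0,0,-0.045],[0,0,0]], hand=[0,0,0,0,0,0,0,0])

```text
clock: 10.98
position: [0.4554, 0.1128, 0.2163]
ee_rot: [0.001, 0.733, 0.68, 0.0]
contact_force: [0.6, -6.1, 6.2]
width: 0.0054
gripper_force: 59.8
```

>>> carry_out(linear=[[0,0.014,0],[0,0,0],[0,0,0]], angular=[[0,0,0],[0,0,0],[0,0,0]], hand=[0,0,0])

```text
clock: 11.23
position: [0.4554, 0.1201, 0.2163]
ee_rot: [0.0, 0.734, 0.68, 0.001]
contact_force: [-0.2, 2.8, 4.8]
width: 0.0054
gripper_force: 59.7
```

>>> carry_out(linear=[[0,0,0],[0,0,0],[0,0,0],[0,0,0.07],[0,0,0.08],[0,0,0.08],[0,0,0.08],[0,0,0.08]], angular=[[0,0,0],[0,0,0],[0,0,0],[0,0,0],[0,0,0],[0,0,0],[0,0,0],[0,0,0]], hand=[0.3,0.5,0.5,0.5,0.4,0.35,0.35,0.35])

```text
clock: 11.9
position: [0.4546, 0.1188, 0.4124]
ee_rot: [-0.0, 0.734, 0.679, -0.0]
contact_force: [0.6, 0.5, -0.3]
width: 0.0299
gripper_force: 0.0
```

>>> carry_out(linear=[[0.032,0.06,0],[0.032,0.06,0],[0.032,0.06,0],[0.032,0.06,0],[0.032,0.06,0],[0.032,0.06,0],[0.032,0.07,0],[0.03,0.068,0]], angular=[[0,0,0.2],[0,0,0.2],[0,0,0.2],[0,0,0.2],[0,0,0.1],[0,0,0],[0,0,0],[0,0,0]], hand=[0.35,0.35,0.35,0.35,0.35,0.35,0.35,0.35])

```text
clock: 12.57
position: [0.5828, 0.3694, 0.41]
ee_rot: [-0.0, 0.709, 0.705, -0.0]
contact_force: [-0.1, -0.9, -0.8]
width: 0.0302
gripper_force: 0.0
```

```bash
python3 - <<'E'
from h import *
st()
snap('top','t4.png',(220,175,340,275),6)
snap('side','s4.png',(210,220,360,340),5)
E
```

```text
{'clock': 12.567, 'position': [0.583, 0.369, 0.41], 'ee_rot': [-0.0, 0.709, 0.705, -0.0], 'contact_force': [-0.084, -0.907, -0.764], 'width': 0.03, 'gripper_force': 0.0, 'qpos': [0.464, 0.45, 1.222, -0.0, 1.47, 0.469]}
```

View pics/t4.png

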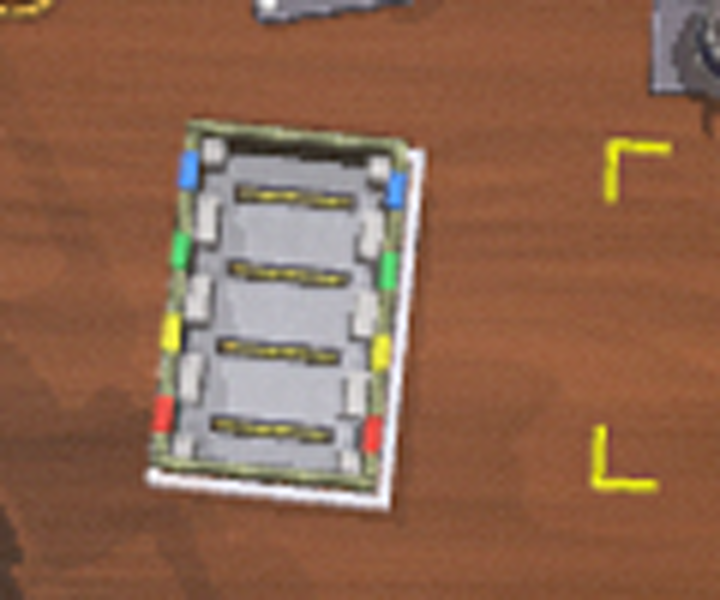

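View pics/s4.png

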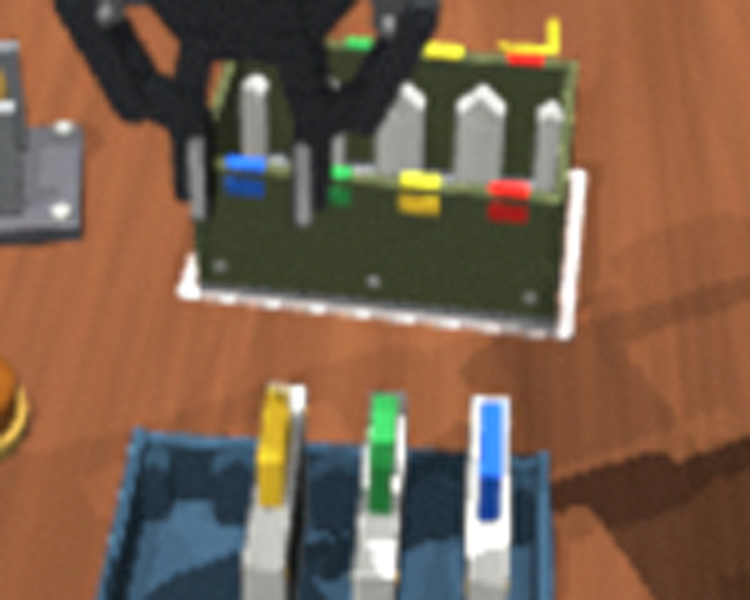

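In t4 the chassis sits squarely within the outline. Left and right tab centres are blue (189,170)/(397,189), green (181,251)/(388,271), yellow (171,332)/(380,352) and red (163,413)/(373,434). The side crop shows the gripper open above the modules.

```bash
python3 - <<'E'
from h import *
T=dict(blue=[(189,170),(397,189)],green=[(181,251),(388,271)],yellow=[(171,332),(380,352)],red=[(163,413),(373,434)])
f=lambda p:px2w('top',(p[0]+.5)/6-.5+220,(p[1]+.5)/6-.5+175,.084)[:2]
X=dict(blue=.066,green=.022,yellow=-.022,red=-.066)
A=[];B=[]
for k,(l,r) in T.items():
    l,r=f(l),f(r); m=(l+r)/2; print(k,m.round(4),np.linalg.norm(l-r).round(4)); A.append([X[k],0]);B.append(m); 
    A+= [[X[k],.0575],[X[k],-.0575]];B+=[l,r]
M,_=cv2.estimateAffinePartial2D(np.array(A),np.array(B),method=cv2.LMEDS)
th=np.arctan2(M[1,0],M[0,0]);print('scale',np.hypot(M[0,0],M[1,0]),'yaw',th,'c',M[:,2])
c=np.mean(B,0);
for k in X: print(k,(c+X[k]*np.array([np.cos(th),np.sin(th)])).round(4))
E
```

```text
blue [0.6133 0.11  ] 0.1127
green [0.569  0.1135] 0.1118
yellow [0.5253 0.1172] 0.1125
red [0.4816 0.1201] 0.1127
scale 0.9895846891508641 yaw -0.07607151928448755 c [0.54727312 0.11518523]
blue [0.6131 0.1102]
green [0.5692 0.1135]
yellow [0.5253 0.1169]
red [0.4815 0.1202]
```

```bash
python3 - <<'E'
from h import *
f=lambda x,y,z:px2w('top',(x+.5)/6-.5+165,(y+.5)/6-.5+185,z)[:2].round(4)
for n,h,s in (('y',(90,168,158),(41,231,168)),('g',(85,166,242),(38,229,250)),('b',(79,160,326),(34,222,332))):
    a,b=f(h[0],h[2],.116),f(h[1],h[2],.116); c,d=f(s[0],s[2],.088),f(s[1],s[2],.088)
    print(n,'handle',a,b,(a+b)/2,'slab',c,d,(c+d)/2)
E
```

```text
y handle [0.5824 0.3886] [0.5833 0.3479] [0.58285 0.36825] slab [0.5795 0.4203] [0.5818 0.3191] [0.58065 0.3697 ]
g handle [0.5381 0.3892] [0.539 0.347] [0.53855 0.3681 ] slab [0.5355 0.4198] [0.5377 0.3184] [0.5366 0.3691]
b handle [0.4941 0.3903] [0.495  0.3482] [0.49455 0.36925] slab [0.4918 0.4198] [0.4939 0.3203] [0.49285 0.37005]
```

>>> carry_out(linear=[[0,0,-0.08],[0,0,-0.08],[0,0,-0.06],[0,0,-0.04],[0,0,-0.02],[0,0,-0.012],[0,0,0]], angular=[[0,0,0],[0,0,0],[0,0,0],[0,0,0],[0,0,0],[0,0,0],[0,0,0]], hand=[0.35,0.35,0.35,0.35,0.35,0.35,0.35])

```text
clock: 13.25
position: [0.5821, 0.3675, 0.2639]
ee_rot: [-0.0, 0.709, 0.705, -0.001]
contact_force: [0.3, 0.6, 0.1]
width: 0.0303
gripper_force: 0.0
```

>>> carry_out(linear=[[0,0,0],[0,0,0],[0,0,0],[0,0,0],[0,0,0],[0,0,0]], angular=[[0,0,0],[0,0,0],[0,0,0],[0,0,0],[0,0,0],[0,0,0]], hand=[0.3,0.2,0.1,0,0,0], force=50)

```text
clock: 13.75
position: [0.5825, 0.3682, 0.2667]
ee_rot: [0.001, 0.709, 0.705, 0.001]
contact_force: [-1.8, -0.1, 5.1]
width: 0.0089
gripper_force: 50.0
```

>>> carry_out(linear=[[0,0,0.03],[0,0,0.06],[0,0,0.08],[0,0,0.08],[0,0,0]], angular=[[0,0,0],[0,0,0],[0,0,0],[0,0,0],[0,0,0]], hand=[0,0,0,0,0])

```text
clock: 14.17
position: [0.5836, 0.3688, 0.3996]
ee_rot: [0.003, 0.709, 0.705, 0.008]
contact_force: [1.6, 1.1, 0.9]
width: 0.009
gripper_force: 49.2
```

>>> carry_out(linear=[[-0.01,-0.03,0],[-0.015,-0.07,0],[-0.015,-0.07,0],[-0.015,-0.08,0],[-0.015,-0.08,0],[-0.015,-0.08,0],[-0.015,-0.06,0],[-0.015,-0.034,0]], angular=[[0,0,-0.11],[0,0,-0.11],[0,0,-0.11],[0,0,-0.11],[0,0,-0.11],[0,0,-0.11],[0,0,-0.11],[0,0,-0.11]], hand=[0,0,0,0,0,0,0,0])

```text
clock: 14.83
position: [0.5238, 0.1129, 0.3897]
ee_rot: [0.001, 0.734, 0.679, -0.001]
contact_force: [-0.5, 0.8, -1.6]
width: 0.0089
gripper_force: 49.0
```

>>> carry_out(linear=[[0,0,0],[0,0,0],[0,0,0]], angular=[[0,0,0],[0,0,0],[0,0,0]], hand=[0,0,0])

```text
clock: 15.08
position: [0.5249, 0.1164, 0.3899]
ee_rot: [0.0, 0.733, 0.68, 0.001]
contact_force: [1.1, -1.0, -1.6]
width: 0.0088
gripper_force: 49.1
```

```bash
python3 - <<'E'
from h import *
st()
snap('side','s5.png',(210,170,360,290),5)
E
```

```text
{'clock': 15.083, 'position': [0.525, 0.116, 0.39], 'ee_rot': [0.0, 0.733, 0.68, 0.001], 'contact_force': [1.097, -0.973, -1.622], 'width': 0.009, 'gripper_force': 49.072, 'qpos': [0.089, 0.228, 1.609, 0.001, 1.303, 0.163]}
```

View pics/s5.png

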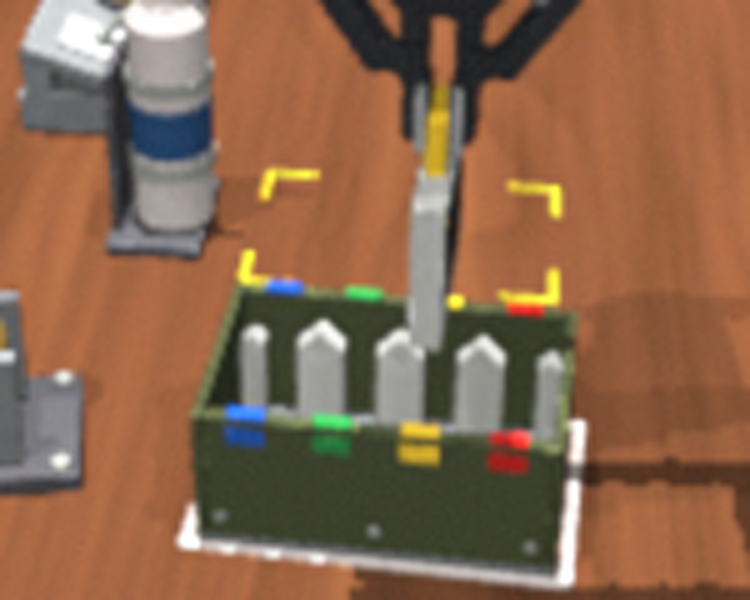

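The module hangs upright above the yellow slot, with the slab bottom at about (428,345), and the chassis is unchanged. I'll lower it in two stages.

>>> carry_out(linear=[[0.0,0.001,-0.03],[0,0,-0.04],[0,0,-0.03],[0,0,-0.02],[0,0,-0.02],[0,0,-0.02],[0,0,0]], angular=[[0,0,0],[0,0,0],[0,0,0],[0,0,0],[0,0,0],[0,0,0],[0,0,0]], hand=[0,0,0,0,0,0,0])

```text
clock: 15.72
position: [0.5242, 0.1169, 0.3077]
ee_rot: [-0.001, 0.733, 0.68, -0.001]
contact_force: [-0.3, 1.1, -1.7]
width: 0.0092
gripper_force: 49.4
```

>>> carry_out(linear=[[0,0,-0.02],[0,0,-0.02],[0,0,-0.02],[0,0,-0.012],[0,0,-0.008],[0,0,-0.006],[0,0,0]], angular=[[0,0,0],[0,0,0],[0,0,0],[0,0,0],[0,0,0],[0,0,0],[0,0,0]], hand=[0,0,0,0,0,0,0])

```text
clock: 16.3
position: [0.5246, 0.1164, 0.2661]
ee_rot: [-0.0, 0.733, 0.68, -0.0]
contact_force: [0.1, 0.3, -0.7]
width: 0.0089
gripper_force: 49.4
```

>>> carry_out(linear=[[0,0,-0.006],[0,0,-0.006],[0,0,0],[0,0,0]], angular=[[0,0,0],[0,0,0],[0,0,0],[0,0,0]], hand=[0,0,0,0])

```text
clock: 16.63
position: [0.5251, 0.1165, 0.2646]
ee_rot: [0.001, 0.733, 0.68, 0.002]
contact_force: [-4.7, -0.1, 20.4]
width: 0.009
gripper_force: 52.7
```

The yellow module is home, stopping at TCP 0.2646 as expected with 20 N. Next is the green one.

>>> carry_out(linear=[[0,0,0.006],[0,0,0],[0,0,0],[0,0,0.05],[0,0,0.08],[0,0,0.08],[0,0,0.08]], angular=[[0,0,0],[0,0,0],[0,0,0],[0,0,0],[0,0,0],[0,0,0],[0,0,0]], hand=[0.3,0.3,0.3,0.3,0.35,0.35,0.35])

```text
clock: 17.22
position: [0.5245, 0.1165, 0.4096]
ee_rot: [-0.0, 0.733, 0.68, -0.001]
contact_force: [1.7, -0.7, -0.4]
width: 0.0302
gripper_force: 0.0
```

>>> carry_out(linear=[[0.003,0.06,0],[0.003,0.08,0],[0.003,0.08,0],[0.003,0.08,0],[0.003,0.08,0],[0.004,0.07,0],[0.004,0.04,0],[0.004,0.014,0]], angular=[[0,0,0.11],[0,0,0.11],[0,0,0.11],[0,0,0.11],[0,0,0.11],[0,0,0.11],[0,0,0.11],[0,0,0.11]], hand=[0.35,0.35,0.35,0.35,0.35,0.35,0.35,0.35])

```text
clock: 17.88
position: [0.538, 0.372, 0.4074]
ee_rot: [-0.001, 0.707, 0.707, 0.0]
contact_force: [-0.2, 0.4, 0.1]
width: 0.0301
gripper_force: 0.0
```

```bash
python3 - <<'E'
from h import *
st()
a=np.load('/tmp/side.npy')
snap('top','t6.png',(220,175,340,275),6)
b=snap('side','s6.png',(210,220,360,340),5)
print(tmatch(a,b,(250,250,328,290),15))
E
```

```text
{'clock': 17.883, 'position': [0.538, 0.372, 0.407], 'ee_rot': [-0.001, 0.707, 0.707, 0.0], 'contact_force': [-0.24, 0.359, 0.131], 'width': 0.03, 'gripper_force': 0.0, 'qpos': [0.498, 0.395, 1.319, 0.001, 1.429, 0.499]}
(0.8971177339553833, (0, 0))
```

View pics/t6.png

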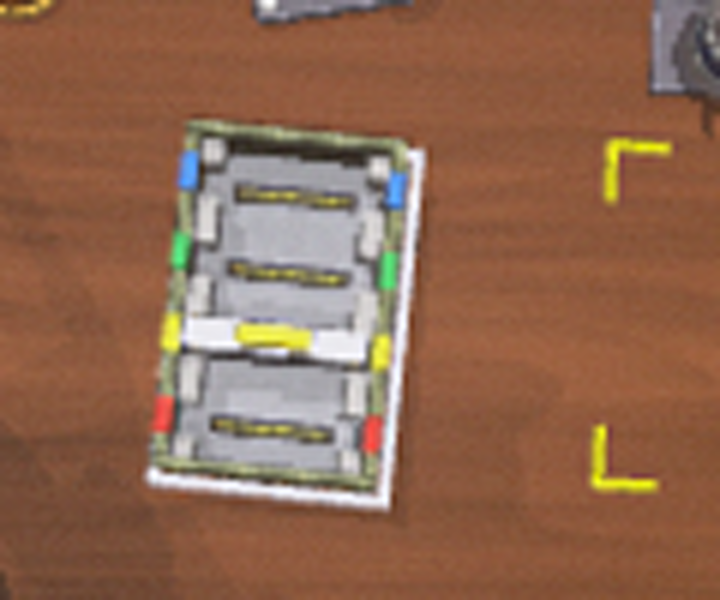

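The yellow module is seated with its handle at about (273,337), and the chassis has not moved. Now I'll grasp the green module.

>>> carry_out(linear=[[0,0,-0.08],[0,0,-0.08],[0,0,-0.06],[0,0,-0.04],[0,0,-0.016],[0,0,-0.01],[0,0,0]], angular=[[0,0,0],[0,0,0],[0,0,0],[0,0,0],[0,0,0],[0,0,0],[0,0,0]], hand=[0.35,0.35,0.35,0.35,0.35,0.35,0.35])

```text
clock: 18.57
position: [0.5386, 0.3674, 0.2656]
ee_rot: [0.0, 0.709, 0.705, -0.0]
contact_force: [-0.5, -0.3, 0.5]
width: 0.0296
gripper_force: 0.0
```

>>> carry_out(linear=[[0,0,0],[0,0,0],[0,0,0],[0,0,0],[0,0,0],[0,0,0]], angular=[[0,0,0],[0,0,0],[0,0,0],[0,0,0],[0,0,0],[0,0,0]], hand=[0.3,0.2,0.1,0,0,0], force=50)

```text
clock: 19.07
position: [0.5386, 0.3687, 0.2676]
ee_rot: [0.001, 0.709, 0.706, 0.001]
contact_force: [-0.3, -1.2, 6.0]
width: 0.0089
gripper_force: 50.0
```

>>> carry_out(linear=[[0,0,0.03],[0,0,0.06],[0,0,0.08],[0,0,0.08],[0,0,0],[0,0,0]], angular=[[0,0,0],[0,0,0],[0,0,0],[0,0,0],[0,0,0],[0,0,0]], hand=[0,0,0,0,0,0])

```text
clock: 19.57
position: [0.5386, 0.3689, 0.3941]
ee_rot: [0.001, 0.709, 0.706, 0.003]
contact_force: [-0.4, -0.9, -1.0]
width: 0.0089
gripper_force: 49.2
```

>>> carry_out(linear=[[0.005,-0.037,0],[0.008,-0.07,0],[0.008,-0.07,0],[0.008,-0.08,0],[0.008,-0.08,0],[0.008,-0.08,0],[0.008,-0.06,0],[0.008,-0.034,0]], angular=[[0,0,-0.11],[0,0,-0.11],[0,0,-0.11],[0,0,-0.11],[0,0,-0.11],[0,0,-0.11],[0,0,-0.11],[0,0,-0.11]], hand=[0,0,0,0,0,0,0,0])

```text
clock: 20.23
position: [0.568, 0.1096, 0.3887]
ee_rot: [-0.001, 0.734, 0.679, -0.002]
contact_force: [0.3, 0.1, -1.6]
width: 0.0094
gripper_force: 49.1
```

>>> carry_out(linear=[[0,0,0],[0,0,0],[0,0,0]], angular=[[0,0,0],[0,0,0],[0,0,0]], hand=[0,0,0])

```text
clock: 20.48
position: [0.5683, 0.1136, 0.3894]
ee_rot: [-0.001, 0.733, 0.68, -0.001]
contact_force: [-0.2, -0.3, -1.5]
width: 0.0087
gripper_force: 49.2
```

```bash
python3 - <<'E'
from h import *
st()
a=np.load('/tmp/side.npy')
b=snap('side','s7.png',(210,170,360,290),5)
print(tmatch(a,b,(250,250,328,290),15))
E
```

```text
{'clock': 20.483, 'position': [0.568, 0.114, 0.389], 'ee_rot': [-0.001, 0.733, 0.68, -0.001], 'contact_force': [-0.233, -0.308, -1.473], 'width': 0.009, 'gripper_force': 49.195, 'qpos': [0.077, 0.292, 1.52, 0.001, 1.332, 0.152]}
(0.8875647783279419, (0, 0))
```

>>> carry_out(linear=[[0.001,-0.001,-0.03],[0,0,-0.04],[0,0,-0.03],[0,0,-0.02],[0,0,-0.02],[0,0,-0.02],[0,0,0]], angular=[[0,0,0],[0,0,0],[0,0,0],[0,0,0],[0,0,0],[0,0,0],[0,0,0]], hand=[0,0,0,0,0,0,0])

```text
clock: 21.12
position: [0.5686, 0.113, 0.3088]
ee_rot: [-0.001, 0.733, 0.68, -0.001]
contact_force: [1.1, 0.9, -1.4]
width: 0.0089
gripper_force: 49.1
```

>>> carry_out(linear=[[0,0,-0.02],[0,0,-0.02],[0,0,-0.02],[0,0,-0.012],[0,0,-0.008],[0,0,-0.006],[0,0,0]], angular=[[0,0,0],[0,0,0],[0,0,0],[0,0,0],[0,0,0],[0,0,0],[0,0,0]], hand=[0,0,0,0,0,0,0])

```text
clock: 21.7
position: [0.5691, 0.1124, 0.2671]
ee_rot: [-0.0, 0.733, 0.68, -0.0]
contact_force: [-0.4, 0.3, -1.4]
width: 0.0089
gripper_force: 49.2
```

>>> carry_out(linear=[[0,0,-0.006],[0,0,-0.006],[0,0,0],[0,0,0]], angular=[[0,0,0],[0,0,0],[0,0,0],[0,0,0]], hand=[0,0,0,0])

```text
clock: 22.03
position: [0.5696, 0.1124, 0.2656]
ee_rot: [0.001, 0.733, 0.68, 0.001]
contact_force: [-3.6, -0.7, 17.1]
width: 0.0086
gripper_force: 52.1
```

The green module is home. I'll go to the blue one.

>>> carry_out(linear=[[0,0,0.006],[0,0,0],[0,0,0],[0,0,0.05],[0,0,0.08],[0,0,0.08],[0,0,0.08]], angular=[[0,0,0],[0,0,0],[0,0,0],[0,0,0],[0,0,0],[0,0,0],[0,0,0]], hand=[0.3,0.3,0.3,0.3,0.35,0.35,0.35])

```text
clock: 22.62
position: [0.569, 0.1125, 0.4106]
ee_rot: [-0.0, 0.733, 0.68, -0.001]
contact_force: [0.6, 0.0, 0.1]
width: 0.0297
gripper_force: 0.0
```

>>> carry_out(linear=[[-0.02,0.06,0],[-0.02,0.08,0],[-0.02,0.08,0],[-0.02,0.08,0],[-0.02,0.08,0],[-0.02,0.07,0],[-0.02,0.04,0],[-0.008,0.022,0]], angular=[[0,0,0.11],[0,0,0.11],[0,0,0.11],[0,0,0.11],[0,0,0.11],[0,0,0.11],[0,0,0.11],[0,0,0.11]], hand=[0.35,0.35,0.35,0.35,0.35,0.35,0.35,0.35])

```text
clock: 23.28
position: [0.4937, 0.3713, 0.409]
ee_rot: [-0.001, 0.707, 0.707, -0.0]
contact_force: [0.1, 0.3, 0.0]
width: 0.0291
gripper_force: 0.0
```

```bash
python3 - <<'E'
from h import *
st()
a=np.load('/tmp/side.npy'); at=np.load('/tmp/top.npy')
bt=snap('top','t8.png',(220,175,340,275),6)
b=snap('side','s8.png',(210,220,360,340),5)
print(tmatch(a,b,(250,250,328,290),15),tmatch(at,bt,(243,240,290,262),12))
E
```

```text
{'clock': 23.283, 'position': [0.494, 0.371, 0.409], 'ee_rot': [-0.001, 0.707, 0.707, -0.0], 'contact_force': [0.138, 0.292, 0.05], 'width': 0.029, 'gripper_force': 0.0, 'qpos': [0.532, 0.339, 1.402, 0.001, 1.402, 0.533]}
(0.8148016929626465, (0, 0)) (0.9980460405349731, (0, 0))
```

>>> carry_out(linear=[[0,0,-0.08],[0,0,-0.08],[0,0,-0.06],[0,0,-0.04],[0,0,-0.018],[0,0,-0.01],[0,0,0]], angular=[[0,0,0],[0,0,0],[0,0,0],[0,0,0],[0,0,0],[0,0,0],[0,0,0]], hand=[0.35,0.35,0.35,0.35,0.35,0.35,0.35])

```text
clock: 23.97
position: [0.4959, 0.3675, 0.2654]
ee_rot: [0.0, 0.709, 0.705, -0.0]
contact_force: [0.5, 0.1, 0.3]
width: 0.0301
gripper_force: 0.0
```

>>> carry_out(linear=[[0,0,0],[0,0,0],[0,0,0],[0,0,0],[0,0,0],[0,0,0]], angular=[[0,0,0],[0,0,0],[0,0,0],[0,0,0],[0,0,0],[0,0,0]], hand=[0.3,0.2,0.1,0,0,0], force=50)

```text
clock: 24.47
position: [0.4953, 0.3688, 0.2674]
ee_rot: [0.0, 0.709, 0.706, 0.001]
contact_force: [-1.2, -0.2, 6.2]
width: 0.0088
gripper_force: 49.5
```

>>> carry_out(linear=[[0,0,0.03],[0,0,0.06],[0,0,0.08],[0,0,0.08],[0,0,0],[0,0,0]], angular=[[0,0,0],[0,0,0],[0,0,0],[0,0,0],[0,0,0],[0,0,0]], hand=[0,0,0,0,0,0])

```text
clock: 24.97
position: [0.4956, 0.3689, 0.3941]
ee_rot: [0.001, 0.709, 0.706, 0.004]
contact_force: [-0.8, 0.4, -1.3]
width: 0.009
gripper_force: 49.0
```

>>> carry_out(linear=[[0.02,-0.05,0],[0.03,-0.07,0],[0.03,-0.075,0],[0.03,-0.075,0],[0.035,-0.075,0],[0.035,-0.075,0],[0.03,-0.06,0],[0.025,-0.04,0]], angular=[[0,0,-0.11],[0,0,-0.11],[0,0,-0.11],[0,0,-0.11],[0,0,-0.11],[0,0,-0.11],[0,0,-0.11],[0,0,-0.11]], hand=[0,0,0,0,0,0,0,0])

```text
clock: 25.63
position: [0.6131, 0.1052, 0.3885]
ee_rot: [-0.0, 0.734, 0.679, -0.002]
contact_force: [-0.0, 2.0, -0.7]
width: 0.0091
gripper_force: 48.9
```

>>> carry_out(linear=[[0,0,0],[0,0,0],[0,0,0]], angular=[[0,0,0],[0,0,0],[0,0,0]], hand=[0,0,0])

```text
clock: 25.88
position: [0.6121, 0.1088, 0.3891]
ee_rot: [-0.001, 0.733, 0.68, -0.001]
contact_force: [-0.5, 0.1, -0.9]
width: 0.0091
gripper_force: 48.9
```

```bash
python3 - <<'E'
from h import *
a=np.load('/tmp/side.npy')
b=snap('side','s9.png',(210,170,360,290),5)
print(tmatch(a,b,(250,250,328,290),15))
E
```

```text
(0.8401951789855957, (0, 0))
```

View pics/s9.png

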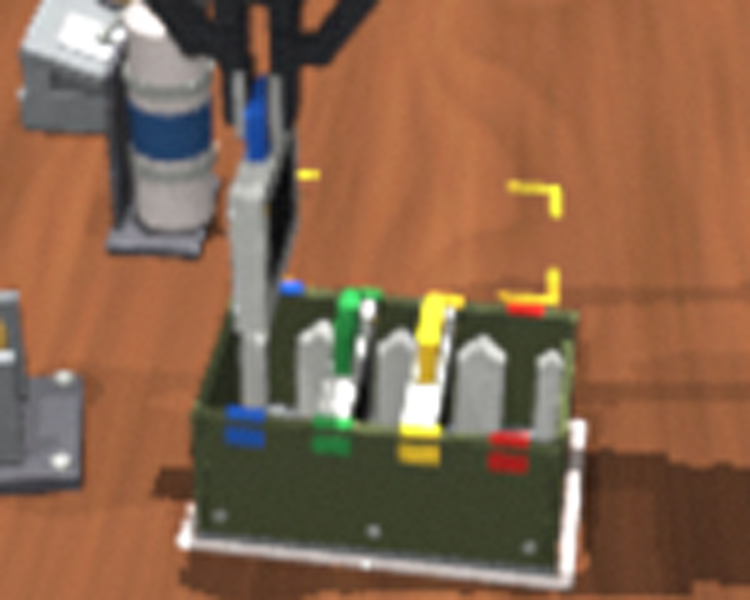

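The green and yellow modules are seated, and the blue one hangs over the blue slot, with its slab bottom at about (250,335) and the guide rib visible behind it. Lowering.

>>> carry_out(linear=[[0.001,0,-0.03],[0,0,-0.04],[0,0,-0.03],[0,0,-0.02],[0,0,-0.02],[0,0,-0.02],[0,0,0]], angular=[[0,0,0],[0,0,0],[0,0,0],[0,0,0],[0,0,0],[0,0,0],[0,0,0]], hand=[0,0,0,0,0,0,0])

```text
clock: 26.52
position: [0.6126, 0.109, 0.3088]
ee_rot: [-0.001, 0.733, 0.68, -0.001]
contact_force: [-0.1, -0.2, -2.3]
width: 0.009
gripper_force: 48.9
```

>>> carry_out(linear=[[0,0,-0.02],[0,0,-0.02],[0,0,-0.02],[0,0,-0.012],[0,0,-0.008],[0,0,-0.006],[0,0,0]], angular=[[0,0,0],[0,0,0],[0,0,0],[0,0,0],[0,0,0],[0,0,0],[0,0,0]], hand=[0,0,0,0,0,0,0])

```text
clock: 27.1
position: [0.6131, 0.1084, 0.267]
ee_rot: [-0.0, 0.733, 0.68, -0.0]
contact_force: [-0.1, -0.6, -1.7]
width: 0.0086
gripper_force: 49.0
```

>>> carry_out(linear=[[0,0,-0.006],[0,0,-0.006],[0,0,0],[0,0,0]], angular=[[0,0,0],[0,0,0],[0,0,0],[0,0,0]], hand=[0,0,0,0])

```text
clock: 27.43
position: [0.6133, 0.1084, 0.2653]
ee_rot: [0.001, 0.733, 0.68, 0.001]
contact_force: [-3.4, -0.8, 13.8]
width: 0.0091
gripper_force: 51.5
```

>>> carry_out(linear=[[0,0,0.006],[0,0,0],[0,0,0],[0,0,0.05],[0,0,0.08],[0,0,0.08],[0,0,0.08]], angular=[[0,0,0],[0,0,0],[0,0,0],[0,0,0],[0,0,0],[0,0,0],[0,0,0]], hand=[0.3,0.3,0.3,0.3,0.35,0.35,0.35])

```text
clock: 28.02
position: [0.6131, 0.1085, 0.4105]
ee_rot: [-0.0, 0.733, 0.68, -0.001]
contact_force: [1.0, 0.2, -0.4]
width: 0.0301
gripper_force: 0.0
```

>>> carry_out(linear=[[-0.05,0.06,0],[-0.05,0.07,0],[-0.05,0.07,0],[-0.05,0.07,0],[-0.04,0.07,0],[-0.02,0.07,0],[0,0.05,0],[0,0,0]], angular=[[0,0,0],[0,0,0],[0,0,0],[0,0,0],[0,0,0],[0,0,0],[0,0,0],[0,0,0]], hand=[0.35,0.35,0.35,0.35,0.35,0.35,0.35,0.35])

```text
clock: 28.68
position: [0.4846, 0.3396, 0.4093]
ee_rot: [-0.001, 0.731, 0.682, 0.001]
contact_force: [0.0, 0.1, 0.7]
width: 0.0298
gripper_force: 0.0
```

```bash
python3 - <<'E'
from h import *
st()
t=manip.get_image('top')[175:275,165:340]; s=manip.get_image('side')[210:320,200:350]
A=cv2.resize(t,None,fx=3.5,fy=3.5,interpolation=2); B=cv2.resize(s,None,fx=2.2,fy=2.2,interpolation=2)
o=np.zeros((600,620,3),np.uint8); o[:A.shape[0],:A.shape[1]]=A[:,:620]; o[352:352+B.shape[0],:B.shape[1]]=B
cv2.imwrite('pics/f.png',o[...,::-1])
E
```

```text
{'clock': 28.683, 'position': [0.485, 0.34, 0.409], 'ee_rot': [-0.001, 0.731, 0.682, 0.001], 'contact_force': [0.012, 0.07, 0.668], 'width': 0.03, 'gripper_force': 0.0, 'qpos': [0.493, 0.298, 1.461, 0.003, 1.38, 0.562]}
```

View pics/f.png

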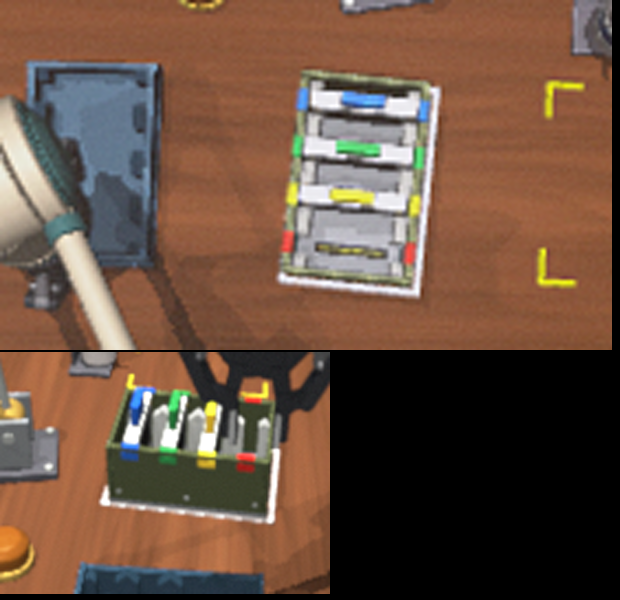

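All three modules sit level in their own slots, with handles at (362,100), (357,148) and (352,196). The chassis is inside the outline, the rack is empty and the gripper is clear. Handing in.

```bash
python3 -c "
from h import *
print(manip.sign_off())"
```

```text
the job is handed in; nothing more can be done
None
```

I cleaned the chassis at the marks, slid it into the test outline, pushed the yellow, green and blue modules home (no red module was in the rack), and handed the job in; sign-off returned no verdict.

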